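# Show the specimen plate at the light panel, label up

## Robot

A 6-joint arm with a two-finger parallel gripper is mounted at the origin on the work surface. World frame = base frame: x ahead of the robot, y to its left, z up, the work surface at z = 0. Lengths are in m, angles in rad, forces in N, time in s.
With the tool pointing down it reaches from about 0.375 to 0.9 m from the base axis. Payload 3.1 kg.
Tool frame: the origin (TCP) lies at the very end of the fingers, on their centre line; the grasp point (between the pads) lies 19 mm behind it (manip.tcp_to_grasp is the distance from the TCP to the grasp point, in m); z points along the fingers, y is the line along which they close (so a half turn about z gives the same grasp; the last joint's range is limited). The gripper opens to 85 mm and grips with 20 to 120 N. Pads are 22 mm wide; open, the fingers measure 114 mm over their backs; the gripper's body (76 mm by 85 mm) begins 54 mm behind the grasp point. The pads swing forward as they close: fully open they stand 13 mm farther back than shut.
Start: joints at [-1.462, 0.527, 1.433, -0, 1.181, -0.178], TCP at [0.177, -0.599, 0.231] pointing down, gripper open.
Joint ranges: [-3.08, 3.08], [-0.75, 2.2], [0.22, 2.44], [-1.43, 4.57], [0, 2.65], [-2.85, 2.85]. Speed limits (rad/s): [2.79, 2.79, 3.14, 3.14, 3.14, 3.14].

## Interface

Orientations are given as a unit quaternion [x, y, z, w].
In Python, from station import manip gives the robot as it stands. The module is installed in compiled form; this text tells all that it offers.
- The arm moves only by the tool step_arm, never from a script. Its argument "commands" is one flat list of numbers, 6 for each row, row after row: the shift along the tool's x, y, z in m, then the turn, a rotation vector about the tool's x, y, z in degrees. A call has exactly 10 rows; each row is the pose to reach, as a shift and turn from the pose commanded when the call began, along the tool's axes at that moment; what a row does not reach only later rows make up. A row lasts 1/10 s, in which the tool goes at most 50 mm and 8.59 degrees, less where a joint would pass 70% of its speed; a pose out of reach is approached as far as the arm can. A call with a gripper value outside its range is refused whole. "jaw" is the opening in per cent of the stroke, from 0 (shut) to 100 (fully open), set as the call begins (left out, the last holds). The fingers move at their own pace and stop on an object; "grip_force" is the grip in N (left out, the last holds). Time passes only in rows, so rows that repeat a pose let the fingers close, or fill a call up. It gives the time, the measured TCP pose, the force, the opening and the grip force at its end, in the units of the state.
- manip.sense(): the state, without advancing time (a new reading comes with each control period).
- manip.snapshot(name): name is "scene" or "top" or "wrist"; returns a dict with "pixels" (420x560x3 uint8, blue, green, red), "fx", "fy", "cx", "cy" (pixels), "R" (3x3) and "t" (3): a world point X has camera coordinates R X + t; the wrist camera has in their place "mount" (4x4, takes a point from camera to tool coordinates, whose origin is the TCP and whose axes are the flange's). Camera axes: x right, y down, z forward; pixel columns grow to the right and rows downward; lengths in m; the calibration is good to about 2 mm. The wrist camera is an equidistant fisheye: a pixel r from the principal point sees the ray r / f radians off the axis. A picture is of the moment at which its call begins: read the wrist's pose just before it. There is no depth.
- manip.sign_off(): hands the job in; it is judged then, once.
The state is a dict: "t": time; "q": joint angles; "qd": joint speeds; "tau": joint torques, N m; "tcp_pos": TCP position; "tool_rot": TCP orientation; "force": force on the tool from outside, world axes, zero at the start; "ft_torque": the same for the moment, N m; "finger_gap": opening from 0.0 (shut) to 1.0 (fully open); "gripper_force": force on a finger pad.
Only numpy, scipy, OpenCV 4.12 (cv2) and the standard library are available. Lean on these libraries where they do the work, as an engineer would, in place of code of your own. Each camera call takes 0.05 s, during which the arm holds its last target. There are 200 camera calls.

## Task

Turn the dimmer dial clockwise until its white pointer stands at the red mark, then lift the clear specimen plate straight out of its wooden stand and, telling its frosted end and label side by the notched corner, present it at the sloping light panel. Finish while still holding it motionless in the gripper, about 45 mm in front of the middle of the lit face and parallel to it, not touching the panel, with the long sides level, the notched edge uppermost and the label outward and up (facing away from the panel, not down at it). Keep the fingers off the frosted end, and leave the offcut, the jar and the brush where they are.

Things in the scene. Friction and masses are not known exactly. Their poses are not given: they have to be found in the camera images.
- dial (a joint): angle of the dimmer dial, rad, growing clockwise seen from above. 0: its white pointer stands along the first black tick; the red mark is at 1.5; stop at 4.5. Ticks every 0.5. It turns with light friction and stays where it is left; it starts between 0.1 and 0.6
- dial_grip (a point): point on the dial's axis, at the height to grip it: 67 mm above the bench. The dial is a black upright bar 44 mm long, 12 mm thick, its top 79 mm and its foot 45 mm above the bench, on a disc 48 mm across. Its x axis runs along the bar towards the white pointer and turns with the dial, z is up. The bar stands in the middle of a fixed grey box 100 x 100 mm, 40 mm high, fixed to the bench
- red_mark (a point): the red mark on top of the grey dimmer box, 37 mm from the dial's axis, 40 mm above the bench; the white pointer must stand over the line from the axis to it
- plate_c (a point): centre of the specimen plate: a stiff clear bluish plate 110 mm long, 55 mm high, 6 mm thick, 30 to 65 g, with brown wood discs set in it. It starts standing upright on a long edge in the stand, which may face any way. Its x axis runs along its length to the frosted end, y comes square out of the label side, z runs across its width to the edge with the notch (up at the start). Looked at from its label side, notched edge up, the frosted end and its notch are on the left
- frosted_c (a point): centre of the frosted white end of the plate, 39 mm from the plate's centre along its x; the frosted part covers the last 32 mm of the length, full width, and has its upper outer corner cut out (a notch 10 mm along by 12 mm down); a yellow label with dark bars is on one face of it only. The rest of the plate, 78 mm, is clear and may be gripped
- stand: fixed light wood stand for the plate, 134 x 50 mm; origin at the centre of its underside, x along the slot. The plate's lower edge rests 8 mm above the bench in an 8.5 mm wide slot between two rails whose tops are 20 mm above the bench, so the plate's centre is 35.5 mm and its top edge 63 mm above the bench
- face_c (a point): centre of the lit cream face of the light panel (black frame 150 mm wide, 100 mm along the slope, 20 mm thick), 85 mm above the bench. z comes square out of the face, away from the robot and up (40 degrees above level); x runs straight down the slope (50 degrees from level); y is level, along its width. The panel's top edge is 123 mm above the bench
- panel: the fixed stand of the light panel, 130 x 150 mm foot, origin at the centre of its underside, directly below the centre of the lit face
- plate: the whole plate, frosted end included; origin at the middle of its lower long edge, axes as for its centre
- frosted: the frosted end as a piece of the plate; origin and axes as the plate's
- offcut: bystander: loose pine offcut 70 x 50 x 35 mm, origin under its centre
- jar: bystander: loose lidded jar 54 mm across, 70 mm high, origin under its centre
- brush: bystander: loose bench brush 150 mm long, lying on the bench beyond the panel
Things that resemble listed ones, but are neither listed nor needed, are in the scene too. Leave any orange look-alike of the panel alone.

How it is judged:
On the way, in this order (a step that is already met when the one before it is completed fails the run):
1. the dial's pointer stands at the red mark (within 0.14 rad), at rest (value of joint dial between 1.36 and 1.64 rad and velocity of joint dial between -0.05 and 0.05 rad/s), for 0.3 s.
2. the plate is lifted clear of its stand in the gripper (height (world z) of plate_c above 0.07 m and contact force between the fingers and plate above 0.5 N and contact force between plate and stand below 0.1 N), for 0.2 s.
At the end, for the whole second after the job is handed in: Gripper holds the plate off panel and stand, centre within 28 mm of the lit face's middle along and across, 20-75 mm in front; parallel and level within 0.22 rad; label out and up, notched edge top; no finger on the frosted end; dial 1.5 +-0.14 rad; bystanders moved under 25 mm (value of joint dial between 1.36 and 1.64 rad and angle between the y axis of plate_c and the z axis of face_c, either way round below 0.22 rad and angle between the x axis of plate_c and the y axis of face_c, either way round below 0.22 rad and angle between plate_c's own y axis and vertical below 1.15 rad and angle between plate_c's own z axis and vertical below 1 rad and x of plate_c in the frame of face_c between -0.028 and 0.028 m and y of plate_c in the frame of face_c between -0.028 and 0.028 m and z of plate_c in the frame of face_c between 0.02 and 0.075 m and y of frosted_c in the frame of face_c below 0 m and contact force between the fingers and plate above 0.5 N and contact force between the fingers and frosted below 0.5 N and contact force between plate and panel below 0.1 N and contact force between plate and stand below 0.1 N and distance of each of offcut, jar, brush from where it was at the start of the episode below 0.025 m); the arm keeps its last pose, push and grip.
It fails at once if a bystander (offcut, jar or brush) is shifted by 25 mm or more (distance of any of offcut, jar, brush from where it was at the start of the episode above 0.025 m).
It fails at once if the fingers press on the frosted end (contact force between the fingers and frosted above 1 N).
It also fails if it takes over 64 s, if anything falls off the work surface, if the arm or the gripper's body presses on something with over 40 N, if the wrist force passes 120 N, or if a joint passes its speed limit or range.

## Working session

There is one attempt and no reset: what is moved stays moved. The work goes in short steps, Python scripts to look and compute and a tool call to move; the robot and the scene stay as the last step left them, time stands still between calls to the robot, and variables do not carry over. Pictures are saved under pics/ and viewed, at most 10 in all, crops included, and the job is handed in when it is done.

Besides the shell and the picture viewer there is one more tool, called after ">>>" as name(argument=value, ...) on one line, values as JSON. step_arm: Moves the arm, as the interface text tells. Its arguments: {"type":"object","properties":{"commands":{"type":"array","items":{"type":"number"}},"jaw":{"type":"number"},"grip_force":{"type":"number"}},"required":["commands"]}

```bash
mkdir -p pics; cat > h.py <<'E'
import numpy as np, cv2, pickle
from scipy.spatial.transform import Rotation as Rn
from station import manip
def snap(n,f):
    s=manip.sense(); d=manip.snapshot(n); d['tcp']=np.array(s['tcp_pos']); d['rot']=np.array(s['tool_rot'])
    cv2.imwrite('pics/'+f+'.png',d['pixels']); pickle.dump(d,open(f+'.pkl','wb')); return d
def load(f): return pickle.load(open(f+'.pkl','rb'))
def ray(d,u,v):
    if 'mount' in d:
        x=(u-d['cx'])/d['fx'];y=(v-d['cy'])/d['fy'];r=np.hypot(x,y)+1e-12
        c=np.array([x/r*np.sin(r),y/r*np.sin(r),np.cos(r)])
        M=np.array(d['mount']);R=Rn.from_quat(d['rot']).as_matrix()
        return d['tcp']+R@M[:3,3], R@M[:3,:3]@c
    R=np.array(d['R']);t=np.array(d['t'])
    c=np.array([(u-d['cx'])/d['fx'],(v-d['cy'])/d['fy'],1.]); return -R.T@t, R.T@c
def onz(d,u,v,z):
    o,r=ray(d,u,v); return o+r*(z-o[2])/r[2]
E
python3 - <<'E'
from h import *
a=snap('scene','scene0');b=snap('top','top0')
s=manip.sense();print(s['tcp_pos'],s['tool_rot'],s['t'],manip.tcp_to_grasp)
for d in(a,b): print(d['fx'],d['cx'],d['cy'],ray(d,280,210))
E
```

```text
[ 0.17676947 -0.59879496  0.23042861] [ 9.89734130e-01  1.42917309e-01  2.60756411e-05 -9.96780458e-04] 0.1 0.0187
383.8965481662868 279.01838381338837 207.41266619058587 (array([0.88725908, 0.65876636, 0.58957694]), array([-0.40626239, -0.74175352, -0.53367082]))
438.2337649884378 282.92278224782564 209.83188235688047 (array([ 0.44485147, -0.02018889,  1.10594943]), array([ 0.06493632,  0.00855016, -0.99787514]))
```

View pics/scene0.png

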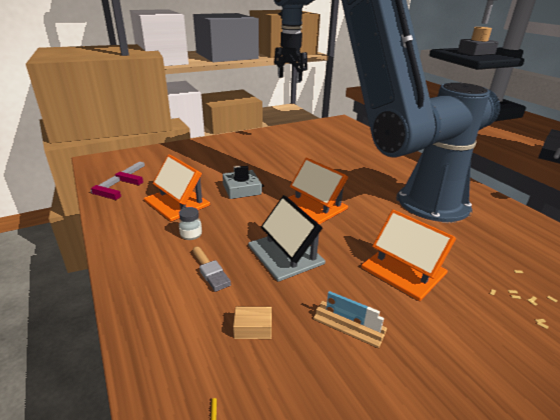

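View pics/top0.png

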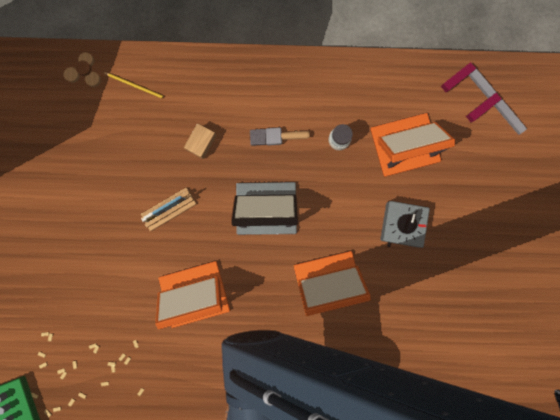

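The scene view shows the black-framed panel at (290,228), the dial at (240,178), the plate in its stand at (352,312), the jar at (190,222), the brush at (212,270) and the offcut at (253,322). In the top view the dial is at (407,224), the plate at (168,208) and the panel at (265,208).

Things that could be mistaken for the panel are the orange ones at top (412,145), (193,297) and (332,285). I choose the black-framed one at (265,208). The dial and the plate each have no look-alike. I'll check these in one close crop.

```bash
python3 - <<'E'
from h import *
a=load('scene0')['pixels'];b=load('top0')['pixels']
def c(i,u,v,w,h,k): return cv2.resize(i[v-h:v+h,u-w:u+w],None,fx=k,fy=k,interpolation=cv2.INTER_CUBIC)
r1=np.hstack([c(b,408,224,32,24,6),c(b,168,208,32,24,6)])
r2=np.hstack([c(a,350,315,48,36,4),c(b,265,208,48,36,4)])
cv2.imwrite('pics/crop1.png',np.vstack([r1,r2]))
E
```

```text
(no output)
```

View pics/crop1.png

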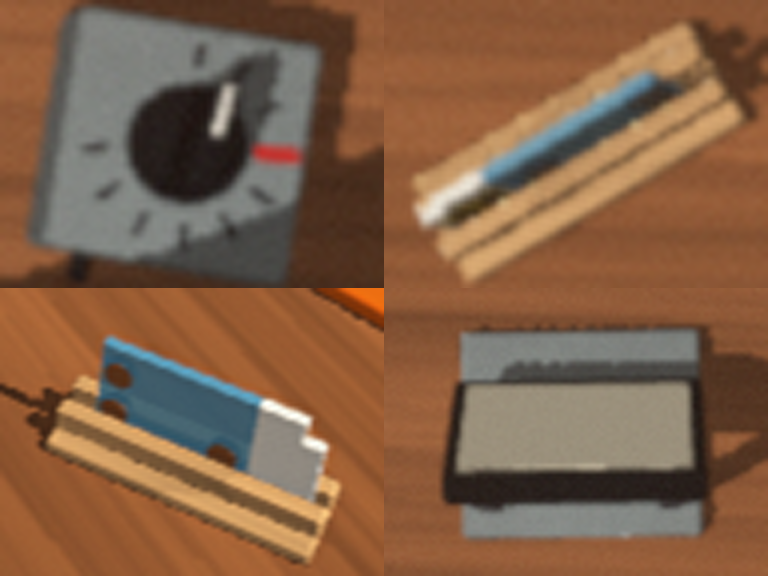

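The crop confirms the choices. The red mark is at top (422,226) and the pointer runs from (412,222) to (414,214). The plate's frosted end is at lower left, top (447,205) in the crop. The face toward the scene camera has no label, so the label faces the robot side. Next I compute positions.

```bash
python3 - <<'E'
from h import *
b=load('top0');im=b['pixels'].astype(int);B,G,R=[im[...,i] for i in range(3)]
def roi(m,u0,u1,v0,v1):
    k=np.zeros_like(m);k[v0:v1,u0:u1]=1;return np.argwhere(m&k)[:,::-1].astype(float)
red=roi((R>130)&(G<70)&(B<80),400,435,205,245)
blk=roi((R<50)&(G<50)&(B<50),395,419,211,236)
wht=roi((R>130)&(G>130)&(B>120),400,420,208,226)
r=onz(b,*red.mean(0),.04); k=onz(b,*blk.mean(0),.045); w=[onz(b,*p,.079) for p in wht]
print('red',r,len(red),'disc',k,len(blk)); w=np.array(w); print('white mean',w.mean(0),len(w))
c=w.mean(0);_,_,V=np.linalg.svd((w-c)[:,:2]);print('white dir',np.degrees(np.arctan2(V[0,1],V[0,0])))
# box corners from crop1 (scale6)
for p in [(85,8),(320,45),(285,282)]: print('box',onz(b,376+p[0]/6,200+p[1]/6,.04))
print('red yaw',np.degrees(np.arctan2(r[1]-k[1],r[0]-k[0])), np.linalg.norm((r-k)[:2]))
print('ptr yaw from axis',np.degrees(np.arctan2(c[1]-k[1],c[0]-k[0])))
# plate top edge  z=.063
blu=roi((B>R+40)&(B>110)&(G>80),140,205,185,230)
pl=np.array([onz(b,*p,.063) for p in blu]);c=pl.mean(0);_,_,V=np.linalg.svd((pl-c)[:,:2])
t=(pl-c)[:,:2]@V[0];print('blue',c,np.degrees(np.arctan2(V[0,1],V[0,0])),t.min(),t.max(),len(blu))
# stand corners by crop: offsets 136,184
for p in [(415,180),(690,22),(745,115),(470,282)]: print('stand',onz(b,136+(p[0]-384)/6,184+p[1]/6,.02))
# panel
fr=roi((R<55)&(G<50)&(B<50),225,305,185,235)
for p in [(455,472),(690,470),(695,385),(467,382)]: # lit face corners in crop scale4, offs (217,172)
    print('face px',217+(p[0]-384)/4,172+(p[1]-288)/4)
fx=roi((R>110)&(G>105)&(B>85)&(abs(R-G)<25),232,298,190,222);print('lit',fx.mean(0),onz(b,*fx.mean(0),.085),len(fx))
q=cv2.minAreaRect(fx.astype(np.float32));print(q)
E
```

```text
red [ 0.48668241 -0.35694848  0.04      ] 12 disc [ 0.48911208 -0.3182694   0.045     ] 248
white mean [ 0.50330096 -0.32176453  0.079     ] 20
white dir -139.8265765623642
box [ 0.54321806 -0.27920415  0.04      ]
box [ 0.53090312 -0.37486751  0.04      ]
box [ 0.43447913 -0.36142037  0.04      ]
red yaw -93.59438497847381 0.03875531513663999
ptr yaw from axis -13.838086665274963
blue [0.51756566 0.26000796 0.063     ] 122.77875377569815 -0.03693484500222549 0.037455899082132225 57
stand [0.4955654  0.33323306 0.02      ]
stand [0.56452795 0.22238366 0.02      ]
stand [0.52648032 0.1979255  0.02      ]
stand [0.45412066 0.3084331  0.02      ]
face px 234.75 218.0
face px 293.5 217.5
face px 294.75 196.25
face px 237.75 195.5
lit [263.3007874  205.54724409] [0.52057616 0.02786278 0.085     ] 1270
((264.0, 203.5), (27.0, 58.0), 90.0)
```

>>> step_arm(commands=[0.04,-0.02,0.005,0,0,4,0.08,-0.04,0.01,0,0,8,0.12,-0.06,0.015,0,0,12,0.16,-0.08,0.02,0,0,16,0.2,-0.1,0.03,0,0,20,0.24,-0.12,0.04,0,0,24,0.28,-0.14,0.05,0,0,28,0.32,-0.155,0.06,0,0,31,0.355,-0.17,0.06,0,0,33,0.378,-0.18,0.06,0,0,33], jaw=60, grip_force=40)

```text
t: 1.1
tcp_pos: [0.4899, -0.3174, 0.1704]
tool_rot: [0.99, -0.143, -0.001, -0.001]
force: [0.1, 0.7, 0.3]
finger_gap: 0.6
gripper_force: 0.0
```

```bash
cat >> h.py <<'E'
def rel(p,R=None):
    "tool-frame shift and rotvec(deg) from present pose to world TCP p, matrix R"
    s=manip.sense();C=Rn.from_quat(s['tool_rot']).as_matrix()
    print('t',s['t'],'shift',np.round(C.T@(np.array(p)-s['tcp_pos']),4), 'turn', None if R is None else np.round(Rn.from_matrix(C.T@R).as_rotvec(degrees=True),1))
def down(y):  # tool down, y axis yaw (deg)
    a=np.radians(y);yy=np.array([np.cos(a),np.sin(a),0]);z=np.array([0,0,-1.]);return np.column_stack([np.cross(yy,z),yy,z])
def st():
    s=manip.sense();C=Rn.from_quat(s['tool_rot']).as_matrix();print(round(s['t'],2),'tcp',np.round(s['tcp_pos'],4),'q',np.round(s['q'],3),'F',np.round(s['force'],1),'gap',round(float(s['finger_gap']),3),s['gripper_force'],'yaw_y',np.degrees(np.arctan2(C[1,1],C[0,1])))
E
python3 - <<'E'
from h import *
d=snap('wrist','w1');st();print(np.round(d['mount'],3),d['fx'],d['cx'],d['cy'])
E
```

```text
1.15 tcp [ 0.4922 -0.3155  0.1707] q [-0.763  0.549  1.595  0.003  0.998  1.092] F [2.1 0.  0.5] gap 0.599 0.0 yaw_y -106.3676322684592
[[ 0.001 -0.959 -0.285  0.073]
 [ 1.     0.001  0.    -0.001]
 [-0.    -0.285  0.959 -0.143]
 [ 0.     0.     0.     1.   ]] 325.19226210127806 280.1560194647079 212.7257871253363
```

View pics/w1.png

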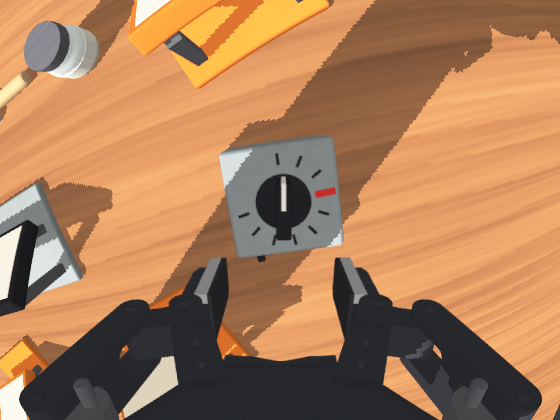

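The wrist view shows the pointer from (283,178) to (283,210), the bar's tail at (284,238) and the red mark at (325,192).

```bash
python3 - <<'E'
from h import *
d=load('w1');im=d['pixels'].astype(int);B,G,R=[im[...,i] for i in range(3)]
m=(R>150)&(G<80)&(B<80);m[:170]=0;m[215:]=0;m[:,:305]=0;m[:,345:]=0
r=onz(d,*np.argwhere(m).mean(0)[::-1],.04)
a=onz(d,283,178,.079);b=onz(d,283.5,238,.079)
c=(a+b)/2;print(r,a,b,c,np.linalg.norm(a-b))
y=lambda v:np.degrees(np.arctan2(v[1],v[0]))
ax=np.array([.489,-.319,0])
print('bar yaw',y(a-b),'red',y(r-c),y(r-ax),np.linalg.norm((r-c)[:2]))
dial=1.5-np.radians(y(a-b)-y(r-c));print('dial',dial)
rel([c[0],c[1],.053],down(y(a-b)-90))
E
```

```text
[ 0.48870479 -0.35641309  0.04      ] [ 0.51786244 -0.32681462  0.079     ] [ 0.47279549 -0.31403442  0.079     ] [ 0.49532896 -0.32042452  0.079     ] 0.04684403234943238
bar yaw -15.832410279387542 red -100.42931313774724 -90.4520855925345 0.036593117228516964
dial 0.023505508131821173
t 1.15 shift [0.0043 0.0042 0.1177] turn [-0.2 -0.1 -0.5]
```

>>> step_arm(commands=[0.001,0.004,0.015,0,0,0,0.001,0.004,0.03,0,0,0,0.001,0.004,0.045,0,0,0,0.001,0.004,0.06,0,0,0,0.001,0.004,0.075,0,0,0,0.001,0.004,0.09,0,0,0,0.001,0.004,0.105,0,0,0,0.001,0.004,0.112,0,0,0,0.001,0.004,0.117,0,0,0,0.001,0.004,0.117,0,0,0])

```text
t: 2.15
tcp_pos: [0.4875, -0.3243, 0.0535]
tool_rot: [0.99, -0.145, -0.001, -0.0]
force: [0.0, -0.0, -0.5]
finger_gap: 0.599
gripper_force: 0.0
```

>>> step_arm(commands=[0,0,0,0,0,0,0,0,0,0,0,0,0,0,0,0,0,0,0,0,0,0,0,0,0,0,0,0,0,0,0,0,0,0,0,0,0,0,0,0,0,0,0,0,0,0,0,0,0,0,0,0,0,0,0,0,0,0,0,0], jaw=0, grip_force=30)

```text
t: 3.15
tcp_pos: [0.4898, -0.3201, 0.0553]
tool_rot: [0.989, -0.145, 0.001, -0.003]
force: [5.5, 11.4, 4.3]
finger_gap: 0.133
gripper_force: 34.3
```

```bash
python3 -c "
from h import *
st()"
```

```text
3.15 tcp [ 0.4898 -0.3201  0.0553] q [-0.772  0.723  1.662  0.008  0.758  1.084] F [ 5.5 11.4  4.3] gap 0.133 34.2764613032341 yaw_y -106.65766821874405
```

>>> step_arm(commands=[0,-0.004,0,0,0,6,0,-0.004,0,0,0,14,0,-0.004,0,0,0,22,0,-0.004,0,0,0,30,0,-0.004,0,0,0,38,0,-0.004,0,0,0,46,0,-0.004,0,0,0,54,0,-0.004,0,0,0,62,0,-0.004,0,0,0,70,0,-0.004,0,0,0,76])

```text
t: 4.15
tcp_pos: [0.4911, -0.3189, 0.0553]
tool_rot: [-0.689, 0.725, -0.001, 0.001]
force: [5.0, 4.4, 1.1]
finger_gap: 0.132
gripper_force: 33.9
```

>>> step_arm(commands=[0,0,0,0,0,2,0,0,0,0,0,4,0,0,0,0,0,4,0,0,0,0,0,4,0,0,0,0,0,4,0,0,0,0,0,4,0,0,0,0,0,4,0,0,0,0,0,4,0,0,0,0,0,4,0,0,0,0,0,4])

```text
t: 5.15
tcp_pos: [0.4912, -0.3189, 0.0553]
tool_rot: [-0.665, 0.747, -0.001, 0.001]
force: [4.8, 4.0, 1.7]
finger_gap: 0.131
gripper_force: 33.9
```

```bash
python3 - <<'E'
from h import *
st();d=snap('wrist','w2')
cv2.imwrite('pics/w2c.png',cv2.resize(d['pixels'][150:330,150:420],None,fx=2.5,fy=2.5))
E
```

```text
5.15 tcp [ 0.4912 -0.3189  0.0553] q [-0.768  0.722  1.664  0.004  0.754  2.486] F [4.8 4.  1.7] gap 0.131 33.91690492630005 yaw_y 173.38254497958246
```

View pics/w2c.png

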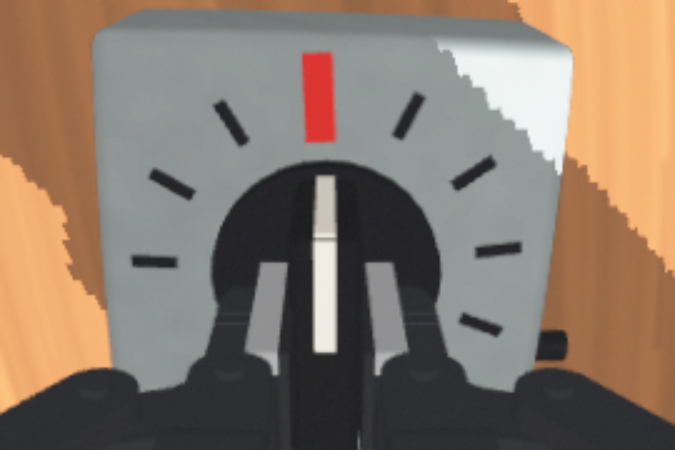

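The crop shows the pointer at (325,265), almost on the red mark at (319,97). I'll measure the remaining angle.

```bash
python3 - <<'E'
from h import *
d=load('w2');im=d['pixels'].astype(int);B,G,R=[im[...,i] for i in range(3)]
m=(R>150)&(G<80)&(B<80);m[:160]=0;m[215:]=0;m[:,260:300]&=True;m[:,:260]=0;m[:,300:]=0
r=onz(d,*np.argwhere(m).mean(0)[::-1],.04)
for f in ((302,53),(332,53),(305,142),(335,142)): pass
a=onz(d,150+317/2.5,150+53/2.5,.04);b=onz(d,150+320.5/2.5,150+142/2.5,.04)
p=onz(d,150+325/2.5,150+240/2.5,.079);q=onz(d,150+325/2.5,150+352/2.5,.079)
y=lambda v:np.degrees(np.arctan2(v[1],v[0]))
print('red dir',y(a-b),'red from tcp',y(r-d['tcp']),np.linalg.norm((r-d['tcp'])[:2]),'ptr dir',y(p-q))
rel([.4912,-.3189,.17])
E
```

```text
red dir -94.49079181444597 red from tcp -93.62663042091589 0.0373271218480897 ptr dir -96.58705397763006
t 5.2 shift [-0.0002 -0.0003 -0.1146] turn None
```

>>> step_arm(commands=[0,0,0,0,0,-1,0,0,0,0,0,-2,0,0,0,0,0,-2.5,0,0,0,0,0,-2.5,0,0,0,0,0,-2.5,0,0,0,0,0,-2.5,0,0,0,0,0,-2.5,0,0,0,0,0,-2.5,0,0,0,0,0,-2.5,0,0,0,0,0,-2.5])

```text
t: 6.2
tcp_pos: [0.4911, -0.3189, 0.0553]
tool_rot: [-0.681, 0.732, -0.001, 0.001]
force: [4.1, 4.6, 1.7]
finger_gap: 0.132
gripper_force: 33.9
```

>>> step_arm(commands=[0,0,0,0,0,0,0,0,0,0,0,0,0,0,0,0,0,0,0,0,0,0,0,0,0,0,0,0,0,0,0,0,0,0,0,0,0,0,-0.02,0,0,0,0,0,-0.05,0,0,0,0,0,-0.09,0,0,0,0,0,-0.13,0,0,0], jaw=50)

```text
t: 7.2
tcp_pos: [0.4889, -0.3198, 0.1851]
tool_rot: [-0.681, 0.732, 0.001, -0.0]
force: [0.2, 0.2, -0.2]
finger_gap: 0.501
gripper_force: 0.0
```

```bash
cat >> h.py <<'E'
def grasp_R(xyaw,al):
    "tool y = plate y, tool z = -plate z leaned al deg in the plate plane, body towards the clear end"
    a=np.radians(xyaw);x=np.array([np.cos(a),np.sin(a),0]);z=np.array([0,0,1.]);y=np.cross(z,x)
    al=np.radians(al);tz=-z*np.cos(al)+x*np.sin(al)
    return np.column_stack([np.cross(y,tz),y,tz])
E
python3 - <<'E'
from h import *
st();d=snap('wrist','w3');cv2.imwrite('pics/w3c.png',cv2.resize(d['pixels'][60:300,120:440],None,fx=1.6,fy=1.6))
R=grasp_R(122.6,17);print(R);rel([.515,.262,.19],R);rel([.515,.262,.19],down(-147.4))
E
```

```text
7.2 tcp [ 0.4889 -0.3198  0.1851] q [-0.77   0.53   1.582 -0.     1.031  2.442] F [ 0.2  0.2 -0.2] gap 0.501 0.0 yaw_y 175.92182420361283
[[ 0.51522906 -0.8424524  -0.15752133]
 [-0.80564123 -0.53877079  0.24630924]
 [-0.2923717   0.         -0.95630476]]
t 7.25 shift [-0.5849  0.0187 -0.0024] turn [ -5.8 -17.  -36.3]
t 7.25 shift [-0.5849  0.0187 -0.0024] turn [ -0.4  -0.6 -36.7]
```

View pics/w3c.png

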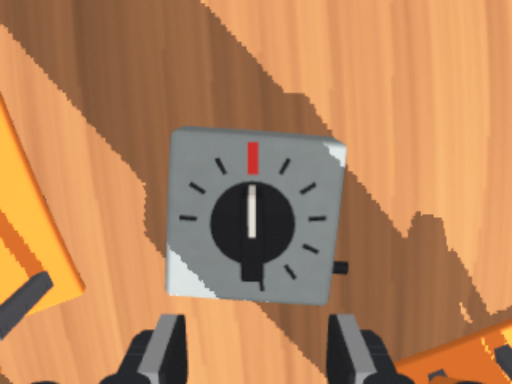

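The pointer at crop (252,210) lines up with the red mark at (253,157). Now I move over the plate.

>>> step_arm(commands=[-0.04,0.001,-0.01,-0.6,-1.7,-3.6,-0.085,0.003,-0.02,-1.2,-3.4,-7.3,-0.13,0.005,-0.03,-1.7,-5.1,-10.9,-0.175,0.006,-0.04,-2.3,-6.8,-14.5,-0.22,0.008,-0.04,-2.9,-8.5,-18.1,-0.265,0.009,-0.04,-3.5,-10.2,-21.8,-0.31,0.011,-0.04,-4.1,-11.9,-25.4,-0.355,0.012,-0.04,-4.6,-13.6,-29,-0.4,0.014,-0.04,-5.2,-15.3,-32.7,-0.44,0.015,-0.04,-5.8,-17,-36.3])

```text
t: 8.25
tcp_pos: [0.5052, 0.1218, 0.2243]
tool_rot: [0.867, -0.474, -0.136, -0.073]
force: [0.7, -0.1, -0.1]
finger_gap: 0.5
gripper_force: 0.0
```

```bash
python3 - <<'E'
from h import *
st();R=grasp_R(122.6,17);rel([.515,.262,.19],R)
E
```

```text
8.25 tcp [0.5052 0.1218 0.2243] q [-0.118  0.462  1.629  0.248  1.262  2.353] F [ 0.7 -0.1 -0.1] gap 0.5 0.0 yaw_y -147.2788917191157
t 8.25 shift [-0.0969 -0.0841  0.0667] turn [0.2 0.7 0.1]
```

>>> step_arm(commands=[-0.02,-0.018,0.01,0,0,0,-0.045,-0.038,0.02,0,0,0,-0.07,-0.06,0.03,0,0,0,-0.09,-0.078,0.04,0,0,0,-0.097,-0.084,0.05,0,0,0,-0.097,-0.084,0.056,0,0,0,-0.097,-0.084,0.056,0,0,0,-0.097,-0.084,0.056,0,0,0,-0.097,-0.084,0.056,0,0,0,-0.097,-0.084,0.056,0,0,0])

```text
t: 9.25
tcp_pos: [0.518, 0.2563, 0.2005]
tool_rot: [0.866, -0.476, -0.135, -0.073]
force: [-0.7, 0.3, -0.1]
finger_gap: 0.497
gripper_force: 0.0
```

```bash
python3 - <<'E'
from h import *
st();d=snap('wrist','w4')
E
```

```text
9.25 tcp [0.518  0.2563 0.2005] q [0.121 0.541 1.555 0.297 1.199 2.567] F [-0.7  0.3 -0.1] gap 0.497 0.0 yaw_y -147.53176162208155
```

View pics/w4.png

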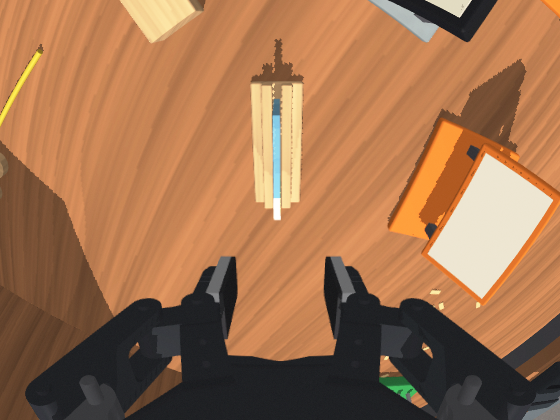

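The wrist view shows the plate's top edge from about (276,113) to the frosted boundary at (277,198), with the end of the lower white part at (277,219). I'll work out positions.

```bash
python3 - <<'E'
from h import *
d=load('w4');im=d['pixels'].astype(int);B,G,R=[im[...,i] for i in range(3)]
m=(B>R+25)&(B>120);m[:85]=0;m[222:]=0;m[:,:265]=0;m[:,290:]=0
w=(B>200)&(R>200)&(G>200);w[:195]=0;w[225:]=0;w[:,:265]=0;w[:,290:]=0
for n,k in(('blue',m),('white',w)):
    p=np.argwhere(k)[:,::-1];print(n,p.min(0),p.max(0))
    for v in np.unique(p[:,1])[::12]: print(v,p[p[:,1]==v][:,0].mean(),(p[:,1]==v).sum(),end=' | ')
    print()
m=np.argwhere(m)[:,::-1]
v0,v1=m[:,1].min(),m[:,1].max()
f=np.polyfit(m[:,1],m[:,0],1)
a=onz(d,np.polyval(f,v0),v0,.063);b=onz(d,np.polyval(f,v1+.5),v1+.5,.063)
print(a,b,np.linalg.norm(a-b),'yaw',np.degrees(np.arctan2(*(b-a)[1::-1])))
E
```

```text
blue [272  99] [279 197]
99 276.0 5 | 111 275.5 6 | 123 276.0 7 | 135 276.0 7 | 147 276.0 7 | 159 276.0 7 | 171 276.0 7 | 183 276.0 7 | 195 276.5 6 | 
white [273 198] [280 219]
198 276.0 7 | 210 276.5 6 | 
[0.54732495 0.21745273 0.063     ] [0.49865563 0.29410595 0.063     ] 0.09079878793056513 yaw 122.4126297799477
```

```bash
python3 - <<'E'
from h import *
R=grasp_R(122.4,17);rel([.5151,.2683,.080],R);rel([.5151,.2683,.032],R)
E
```

```text
t 9.3 shift [ 0.0255 -0.0042  0.1183] turn [0.2 0.6 0. ]
t 9.3 shift [ 0.0401 -0.0044  0.164 ] turn [0.2 0.6 0. ]
```

>>> step_arm(commands=[0.003,-0.001,0.015,0,0,0,0.006,-0.002,0.03,0,0,0,0.01,-0.003,0.048,0,0,0,0.014,-0.004,0.066,0,0.6,0,0.018,-0.004,0.084,0,0.6,0,0.022,-0.004,0.1,0,0.6,0,0.0255,-0.004,0.114,0,0.6,0,0.0255,-0.004,0.118,0,0.6,0,0.0255,-0.004,0.118,0,0.6,0,0.0255,-0.004,0.118,0,0.6,0])

```text
t: 10.3
tcp_pos: [0.515, 0.2689, 0.0805]
tool_rot: [0.867, -0.475, -0.13, -0.07]
force: [-0.1, 0.7, 0.3]
finger_gap: 0.504
gripper_force: 0.0
```

```bash
python3 - <<'E'
from h import *
st();d=snap('wrist','w5');R=grasp_R(122.4,17);rel([.5151,.2683,.032],R)
im=d['pixels'].astype(int);B,G,R=[im[...,i] for i in range(3)]
w=(B>200)&(R>200)&(G>200);m=(B>R+25)&(B>120)
for k in(m,w):
    k[:,:255]=0;k[:,300:]=0;p=np.argwhere(k)[:,::-1];print(p.min(0),p.max(0))
p=np.argwhere(m)[:,::-1];v=int(np.percentile(p[:,1],85));print(v,p[p[:,1]==v][:,0].mean(),onz(d,p[p[:,1]==v][:,0].mean(),v,.063))
v=p[:,1].max();print(onz(d,p[p[:,1]==v-1][:,0].mean(),v,.063))
E
```

```text
10.3 tcp [0.515  0.2689 0.0805] q [0.148 0.712 1.632 0.334 0.951 2.506] F [-0.1  0.7  0.3] gap 0.504 0.0 yaw_y -147.45523156976097
t 10.35 shift [0.0147 0.0003 0.0464] turn [0.1 0.  0.1]
[277 129] [289 287]
[276 169] [287 311]
261 282.5 [0.5094862  0.27644705 0.063     ]
[0.49817591 0.29396045 0.063     ]
```

>>> step_arm(commands=[0.002,0,0.006,0,0,0,0.004,0,0.012,0,0,0,0.006,0,0.019,0,0,0,0.008,0,0.026,0,0,0,0.01,0,0.033,0,0,0,0.012,0,0.039,0,0,0,0.014,0,0.044,0,0,0,0.0147,0,0.046,0,0,0,0.0147,0,0.046,0,0,0,0.0147,0,0.046,0,0,0])

```text
t: 11.35
tcp_pos: [0.5148, 0.2683, 0.0318]
tool_rot: [0.867, -0.475, -0.131, -0.07]
force: [0.4, -0.6, 0.4]
finger_gap: 0.498
gripper_force: 0.0
```

>>> step_arm(commands=[0,0,0,0,0,0,0,0,0,0,0,0,0,0,0,0,0,0,0,0,0,0,0,0,0,0,0,0,0,0,0,0,0,0,0,0,0,0,0,0,0,0,0,0,0,0,0,0,0,0,0,0,0,0,0,0,0,0,0,0], jaw=0, grip_force=40)

```text
t: 12.35
tcp_pos: [0.5149, 0.2684, 0.032]
tool_rot: [0.867, -0.475, -0.131, -0.07]
force: [-0.4, -2.0, 5.2]
finger_gap: 0.068
gripper_force: 42.8
```

```bash
python3 - <<'E'
from h import *
st();p=manip.sense()['tcp_pos'];rel(np.array(p)+[0,0,.09])
E
```

```text
12.35 tcp [0.5149 0.2684 0.032 ] q [0.147 0.79  1.646 0.358 0.864 2.465] F [-0.4 -2.   5.2] gap 0.068 42.83393919467926 yaw_y -147.4544943911191
t 12.35 shift [-0.0264  0.0002 -0.086 ] turn None
```

>>> step_arm(commands=[-0.002,0,-0.0065,0,0,0,-0.005,0,-0.016,0,0,0,-0.008,0,-0.026,0,0,0,-0.012,0,-0.039,0,0,0,-0.016,0,-0.053,0,0,0,-0.02,0,-0.066,0,0,0,-0.025,0,-0.082,0,0,0,-0.03,0,-0.098,0,0,0,-0.035,0,-0.115,0,0,0,-0.035,0,-0.115,0,0,0])

```text
t: 13.35
tcp_pos: [0.5169, 0.2686, 0.155]
tool_rot: [0.867, -0.475, -0.128, -0.072]
force: [0.8, -0.5, -1.4]
finger_gap: 0.064
gripper_force: 42.1
```

```bash
python3 - <<'E'
from h import *
st()
a=snap('scene','scene1');b=snap('top','top1')
# panel face corners: lit region in both views
def lit(d,u0,u1,v0,v1,thr):
    im=d['pixels'].astype(int);m=np.zeros(im.shape[:2],np.uint8)
    m[v0:v1,u0:u1]=(im[v0:v1,u0:u1].min(2)>thr)&(abs(im[v0:v1,u0:u1,2]-im[v0:v1,u0:u1,1])<30)
    cs,_=cv2.findContours(m,cv2.RETR_EXTERNAL,cv2.CHAIN_APPROX_NONE);c=max(cs,key=cv2.contourArea)
    q=cv2.approxPolyDP(c,0.05*cv2.arcLength(c,True),True)[:,0];return q,cv2.contourArea(c)
A=load('scene0');B=load('top0')
print(lit(A,255,325,192,265,110));print(lit(B,230,300,188,224,90))
E
```

```text
13.35 tcp [0.5169 0.2686 0.155 ] q [0.147 0.601 1.589 0.305 1.092 2.559] F [ 0.8 -0.5 -1.4] gap 0.064 42.050793170928955 yaw_y -147.4508693589129
(array([[282, 199],
       [263, 226],
       [292, 255],
       [313, 226]], dtype=int32), 1442.0)
(array([[237, 199],
       [236, 217],
       [293, 215],
       [292, 196]], dtype=int32), 1133.0)
```

```bash
python3 - <<'E'
from h import *
A=load('scene0');B=load('top0')
S=[(313.5,226),(282,198.5),(262.5,226),(292,256)]      # +yU,-yU,-yL,+yL
T=[(234.75,218),(293.5,217.5),(294.75,196.25),(237.75,195.5)]
P=[]
for s,t in zip(S,T):
    o1,r1=ray(A,*s);o2,r2=ray(B,*t);r1/=np.linalg.norm(r1);r2/=np.linalg.norm(r2)
    k=np.linalg.lstsq(np.column_stack([r1,-r2]),o2-o1,rcond=None)[0]
    a,b=o1+k[0]*r1,o2+k[1]*r2;P.append((a+b)/2);print(np.round((a+b)/2,4),np.linalg.norm(a-b))
P=np.array(P);print('c',P.mean(0))
for i,j in((1,0),(2,3)):v=P[j]-P[i];print('y yaw',np.degrees(np.arctan2(v[1],v[0])),np.linalg.norm(v))
# foot edges from crop (z~? 0.012): offs
for p in [(460,330),(700,328),(703,535),(462,537)]: print(onz(B,217+(p[0]-384)/4,172+(p[1]-288)/4,.01))
E
```

```text
[0.4894 0.0893 0.1152] 0.0027709699081198942
[ 0.4952 -0.0439  0.1149] 0.0046064356178436025
[ 0.5485 -0.0461  0.0484] 0.0010117877375895102
[0.5445 0.0923 0.0536] 0.0020758863901902654
c [0.51940634 0.02289036 0.08302121]
y yaw 92.51007399872282 0.13339628124968844
y yaw 91.65731143072246 0.13854362910147833
[0.5822749 0.1019271 0.01     ]
[ 0.58792729 -0.04896656  0.01      ]
[ 0.45797451 -0.05436265  0.01      ]
[0.45235754 0.09598935 0.01      ]
```

```bash
cat >> h.py <<'E'
a=np.radians(2.1);zf=np.array([np.cos(np.radians(40))*np.cos(a),np.cos(np.radians(40))*np.sin(a),np.sin(np.radians(40))])
yf=np.array([-np.sin(a),np.cos(a),0]);xf=np.cross(yf,zf);fc=np.array([.520,.0235,.085])
Rz=lambda d:Rn.from_euler('z',d,degrees=True).as_matrix()
RP0=Rz(122.4);RT0=grasp_R(122.4,17);off=RT0.T@(np.array([.5149,.2684,.032])-[.5106,.2747,.0355]) # tool frame, plate c->tcp
RPf=np.column_stack([-yf,zf,-xf])
def tool(RP,c): R=RP@RP0.T@RT0; return c+R@off,R   # TCP pose for plate pose
E
python3 - <<'E'
from h import *
st();np.set_printoptions(suppress=True)
s=manip.sense();C=Rn.from_quat(s['tool_rot']).as_matrix();print('turn/deg',C.T@[0,0,1])
p1=np.array([.53,.17,.25]);print('shift1',C.T@(p1-s['tcp_pos']))
print('final',tool(RPf,fc+.05*zf),'pre',tool(RPf,fc+.12*zf)[0])
E
```

```text
13.45 tcp [0.5152 0.2682 0.1525] q [0.147 0.604 1.592 0.305 1.091 2.559] F [-0.2  0.3 -2.2] gap 0.061 42.05021917819977 yaw_y -147.44387691431237
turn/deg [-0.29268074  0.00172215 -0.95620867]
shift1 [ 0.05825692  0.04055052 -0.11972804]
final (array([0.56005026, 0.03259702, 0.11429438]), array([[ 0.15276414,  0.76552996,  0.62500159],
       [ 0.96254905,  0.02807071, -0.26965043],
       [-0.22396972,  0.64278761, -0.73257194]])) pre [0.61363736 0.03456197 0.15928951]
```

>>> step_arm(commands=[0.002,0.002,-0.02,-2.2,0,-7.2,0.006,0.004,-0.04,-4.4,0,-14.3,0.012,0.008,-0.06,-6.6,0,-21.5,0.018,0.013,-0.075,-8.8,0,-28.7,0.025,0.018,-0.09,-11,0,-35.9,0.032,0.023,-0.1,-13.2,0,-43,0.039,0.028,-0.11,-15.4,0,-50.2,0.046,0.033,-0.115,-17.6,0.1,-57.4,0.053,0.037,-0.118,-19.8,0.1,-64.5,0.058,0.041,-0.12,-22,0.1,-71.7])

```text
t: 14.45
tcp_pos: [0.5293, 0.1693, 0.2485]
tool_rot: [0.977, 0.153, -0.148, 0.024]
force: [-1.2, -0.3, -0.9]
finger_gap: 0.065
gripper_force: 42.0
```

```bash
python3 - <<'E'
from h import *
np.set_printoptions(suppress=True);st()
R=Rz(122.4+149.7)@RP0.T@RT0;rel([.58,.05,.25],R)
E
```

```text
14.45 tcp [0.5293 0.1693 0.2485] q [ 0.137  0.549  1.379 -0.053  1.511  1.408] F [-1.2 -0.3 -0.9] gap 0.065 42.01100528240204 yaw_y -72.16927766774191
t 14.45 shift [ 0.0109  0.1291 -0.0048] turn [-21.8   0.3 -71. ]
```

>>> step_arm(commands=[0.001,0.013,0,-2.2,0,-7.1,0.002,0.026,-0.001,-4.4,0.1,-14.2,0.003,0.039,-0.001,-6.5,0.1,-21.3,0.004,0.052,-0.002,-8.7,0.1,-28.4,0.005,0.065,-0.002,-10.9,0.2,-35.5,0.006,0.078,-0.003,-13.1,0.2,-42.6,0.008,0.09,-0.003,-15.3,0.2,-49.7,0.009,0.103,-0.004,-17.4,0.2,-56.8,0.01,0.116,-0.004,-19.6,0.3,-63.9,0.011,0.129,-0.005,-21.8,0.3,-71])

```text
t: 15.45
tcp_pos: [0.5791, 0.0503, 0.2498]
tool_rot: [0.686, 0.712, -0.103, 0.106]
force: [0.4, 0.3, -0.1]
finger_gap: 0.063
gripper_force: 42.0
```

```bash
python3 - <<'E'
from h import *
np.set_printoptions(suppress=True);st()
rel(*tool(RPf,fc+.12*zf))
E
```

```text
15.45 tcp [0.5791 0.0503 0.2498] q [ 0.044  0.477  1.511 -0.321  1.176  0.135] F [ 0.4  0.3 -0.1] gap 0.063 42.01139509677887 yaw_y 2.144935429219602
t 15.45 shift [0.0101 0.0341 0.0915] turn [-38.3  -0.1  11.7]
```

>>> step_arm(commands=[0.001,0.004,0.008,-4.8,0,1.5,0.002,0.008,0.018,-9.6,0,2.9,0.004,0.013,0.03,-14.4,0,4.4,0.005,0.017,0.043,-19.1,0,5.9,0.006,0.021,0.056,-23.9,0,7.3,0.008,0.026,0.069,-28.7,0,8.8,0.009,0.03,0.081,-33.5,-0.1,10.2,0.01,0.034,0.091,-38.3,-0.1,11.7,0.01,0.034,0.091,-38.3,-0.1,11.7,0.01,0.034,0.091,-38.3,-0.1,11.7])

```text
t: 16.45
tcp_pos: [0.6262, 0.0416, 0.1832]
tool_rot: [0.691, 0.636, 0.131, 0.318]
force: [-0.2, 0.5, -0.8]
finger_gap: 0.069
gripper_force: 42.0
```

```bash
python3 - <<'E'
from h import *
np.set_printoptions(suppress=True);st()
rel(*tool(RPf,fc+.05*zf));d=snap('wrist','w6');e=snap('scene','scene2')
cv2.imwrite('pics/cmp.png',np.hstack([cv2.resize(d['pixels'][0:400,80:480],(400,400)),cv2.resize(e['pixels'][140:300,210:370],(400,400),interpolation=cv2.INTER_CUBIC)]))
E
```

```text
16.45 tcp [0.6262 0.0416 0.1832] q [ 0.025  0.522  1.928 -1.429  0.295  1.432] F [-0.2  0.5 -0.8] gap 0.069 42.01699912548065 yaw_y 0.783822521496838
t 16.45 shift [-0.0037 -0.0945  0.0162] turn [-2.8  0.1 -0.2]
```

View pics/cmp.png

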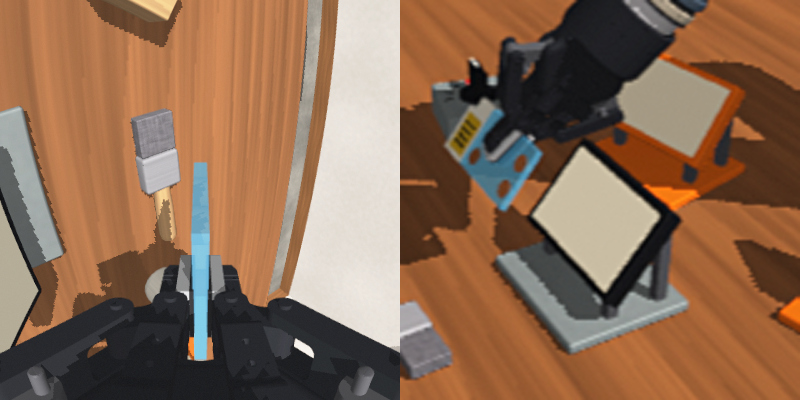

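The right half shows the label facing out at (465,135) toward the scene camera and the notch at the upper left. But q4 is at its limit of -1.43, so I'll fit a quick kinematic model to see how to reach the final pose.

```bash
cat > kin.py <<'E'
from h import *
from scipy.optimize import least_squares
Q=np.array([[-1.462,.527,1.433,0,1.181,-.178],[-.763,.549,1.595,.003,.998,1.092],[-.772,.723,1.662,.008,.758,1.084],[-.768,.722,1.664,.004,.754,2.486],[-.77,.53,1.582,0,1.031,2.442],[-.118,.462,1.629,.248,1.262,2.353],[.121,.541,1.555,.297,1.199,2.567],[.148,.712,1.632,.334,.951,2.506],[.147,.79,1.646,.358,.864,2.465],[.147,.604,1.592,.305,1.091,2.559],[.137,.549,1.379,-.053,1.511,1.408],[.044,.477,1.511,-.321,1.176,.135],[.025,.522,1.928,-1.429,.295,1.432]])
P=np.array([[.1768,-.5988,.2304],[.4922,-.3155,.1707],[.4898,-.3201,.0553],[.4912,-.3189,.0553],[.4889,-.3198,.1851],[.5052,.1218,.2243],[.518,.2563,.2005],[.515,.2689,.0805],[.5149,.2684,.032],[.5152,.2682,.1525],[.5293,.1693,.2485],[.5791,.0503,.2498],[.6262,.0416,.1832]])
E=lambda a,t:Rn.from_euler(a,t).as_matrix()
def fk(q,k):
    a0,h,d,L1,e,L2,Lt=k; A=E('z',q[0]);B=A@E('y',q[1]);C=A@E('y',q[1]+q[2])
    R5=C@E('z',q[3])@E('y',q[4]);R=R5@E('z',q[5])@E('z',-np.pi/2)
    return A@[a0,d,h]+B@[0,0,L1]+C@[e,0,L2]+R5@[0,0,Lt],R
fit=least_squares(lambda k:np.ravel([fk(q,k)[0]-p for q,p in zip(Q,P)]),[0,.3,.11,.4,0,.4,.25]);K=fit.x
def ik(p,R,q0,lo,hi):
    f=lambda q:(lambda t:np.r_[(t[0]-p)*10,Rn.from_matrix(t[1].T@R).as_rotvec()])(fk(q,K))
    return least_squares(f,np.clip(q0,np.array(lo)+1e-3,np.array(hi)-1e-3),bounds=(lo,hi))
lo=[-3.08,-.75,.22,-1.43,0,-2.85];hi=[3.08,2.2,2.44,4.57,2.65,2.85]
E
python3 - <<'E'
from kin import *
np.set_printoptions(suppress=True,precision=3)
print(K,np.abs(fit.fun).max());s=manip.sense();print(Rn.from_quat(s['tool_rot']).as_matrix(),fk(s['q'],K)[1])
lw=[-3.08,-.75,.22,-6.3,0,-2.85];hw=[3.08,2.2,2.44,6.3,2.65,2.85]
for dz in (.03,.05,.07):
  for roll in (0,-8,8):
    for pitch in (-8,0,8):
      R=RPf@Rn.from_euler('yx',[roll,pitch],degrees=True).as_matrix()
      p,T=tool(R,fc+dz*zf);r=ik(p,T,s['q'],lo,hi);r2=ik(p,T,[0,.6,2,-1.8,.3,1.8],lw,hw)
      print(dz,roll,pitch,r.x,'cost',r.cost,'free',r2.x,r2.cost)
E
```

```text
[0.001 0.274 0.111 0.588 0.114 0.391 0.297] 0.0008514746937258733
[[ 0.154  0.794  0.588]
 [ 0.962  0.016 -0.274]
 [-0.227  0.608 -0.761]] [[-0.154 -0.794  0.588]
 [-0.962 -0.016 -0.274]
 [ 0.227 -0.608 -0.761]]
0.03 0 -8 [-0.149  0.577  2.089  0.704  0.     2.289] cost 0.02669002874958688 free [-0.149  0.577  2.089  0.469  0.     2.524] 0.026690028749585044
0.03 0 0 [-0.148  0.573  2.087  0.818  0.     2.202] cost 0.04756172765191567 free [ 0.003  0.694  2.205 -2.579  0.534 -0.525] 1.1166755731401076e-23
0.03 0 8 [ 0.02   0.603  2.034 -1.43   0.304 -1.619] cost 0.06843784845671749 free [-0.     0.784  2.282 -2.764  0.806 -0.293] 6.373647741949976e-30
0.03 -8 -8 [-0.152  0.578  2.088  0.705  0.     2.292] cost 0.06580753007045469 free [-0.152  0.578  2.088  0.492  0.     2.505] 0.06580753007053193
0.03 -8 0 [ 0.116  0.653  1.996 -1.43   0.502 -1.543] cost 0.025433614743080063 free [ 0.105  0.725  2.154 -2.224  0.62  -0.758] 2.5075763212633258e-30
0.03 -8 8 [ 0.138  0.662  1.985 -1.43   0.545 -1.459] cost 0.05993737058523665 free [ 0.11   0.801  2.221 -2.446  0.825 -0.459] 1.421177253
[... 2459 characters left out ...]
1.586] cost 0.0136484389648798 free [ 0.1    0.664  2.073 -2.047  0.542 -0.974] 3.0581763136535925e-24
0.07 -8 8 [ 0.12   0.626  1.95  -1.43   0.52  -1.511] cost 0.04128362479614941 free [ 0.104  0.725  2.144 -2.344  0.711 -0.609] 7.045586448439694e-29
0.07 8 -8 [-0.137  0.547  2.05   0.712  0.     2.284] cost 0.002541216363966171 free [-0.137  0.547  2.05   0.442  0.     2.553] 0.002541216363966163
0.07 8 0 [-0.136  0.544  2.048  1.185  0.     1.828] cost 0.014676842361188679 free [-0.1    0.604  2.152 -2.929  0.332 -0.306] 8.861196791029504e-23
0.07 8 8 [-0.115  0.543  2.041 -1.43   0.038 -1.801] cost 0.044973451338427 free [-0.111  0.68   2.238 -3.062  0.627 -0.163] 3.1506172370113054e-30
```

```bash
sed -i "s/E('z',-np.pi\/2)/E('z',np.pi\/2)/" kin.py; cat >> kin.py <<'E'
def show(p): return np.round(p,3)
def relq(q,base=None):
    "tool shift (m) + turn (deg) from base pose (default measured) to joint target q"
    if base is None:
        s=manip.sense();base=(np.array(s['tcp_pos']),Rn.from_quat(s['tool_rot']).as_matrix())
    p,R=fk(q,K);return np.r_[np.round(base[1].T@(p-base[0]),3),np.round(Rn.from_matrix(base[1].T@R).as_rotvec(degrees=True),1)]
E
python3 - <<'E'
from kin import *
np.set_printoptions(suppress=True,precision=3)
s=manip.sense();print(s['q'],fk(s['q'],K)[0]-s['tcp_pos'],np.abs(fk(s['q'],K)[1]-Rn.from_quat(s['tool_rot']).as_matrix()).max())
for dz,dx,pi in((.05,0,0),(.09,0,0),(.12,0,0),(.05,-.1,0),(.07,-.1,0),(.09,0,12),(.12,0,12),(.12,-.05,25),(.15,-.05,40)):
    R=RPf@Rn.from_euler('x',pi,degrees=True).as_matrix();p,T=tool(R,fc+dz*zf+dx*xf)
    r=ik(p,T,[0,.66,2.16,3.75,.47,2.55],lo,hi);print(dz,dx,pi,r.x,r.cost,'tcp',p)
for q2,q3 in((.35,1.75),(.3,1.8),(.2,1.8)):
    for q4 in(-1.3,0,1.5,3,3.75): p,R=fk([0,q2,q3,q4,.5,1.3],K);print(q2,q3,q4,p,'plate c',p-R@off,'toolz',R[:,2])
print(relq([0,.3,1.8,-1.3,.5,1.3]))
E
```

```text
[ 0.025  0.521  1.926 -1.431  0.296  1.428] [-0.  0.  0.] 2.220446049250313e-16
0.05 0 0 [0.004 0.659 2.163 3.787 0.47  2.525] 3.3322881339239253e-25 tcp [0.56  0.033 0.114]
0.09 0 0 [0.007 0.602 2.077 4.012 0.366 2.281] 4.569071317699588e-30 tcp [0.591 0.034 0.14 ]
0.12 0 0 [0.008 0.571 2.011 4.246 0.313 2.035] 4.382278519813397e-20 tcp [0.614 0.035 0.159]
0.05 -0.1 0 [-0.003  0.423  2.266  3.976  0.37   2.311] 2.346793191491661e-22 tcp [0.496 0.03  0.191]
0.07 -0.1 0 [-0.001  0.396  2.218  4.148  0.324  2.13 ] 1.1136713190930433e-28 tcp [0.511 0.031 0.204]
0.09 0 12 [0.003 0.703 2.193 3.562 0.713 2.794] 8.014816308715727e-30 tcp [0.591 0.034 0.14 ]
0.12 0 12 [0.005 0.653 2.13  3.628 0.611 2.712] 3.679792236310461e-27 tcp [0.614 0.035 0.16 ]
0.12 -0.05 25 [0.038 0.674 2.263 3.569 0.939 2.85 ] 0.002437582040618292 tcp [0.583 0.033 0.199]
0.15 -0.05 40 [0.089 0.762 2.229 3.632 1.183 2.85 ] 0.020735324757361014 tcp [0.606 0.034 0.219]
0.35 1.75 -1.3 [ 0.687 -0.026  0.366] plate c [ 0.684 -0.033  0.369] toolz [ 0.693 -0.462 -0.554]
0.35 1.75 0 [0.635 0.111 0.276] plate c [0.628 0.109 0.
[... 550 characters left out ...]
oolz [ 0.74   0.478 -0.472]
0.3 1.8 3 [0.75  0.131 0.529] plate c [0.749 0.134 0.537] toolz [ 0.997  0.068 -0.033]
0.3 1.8 3.75 [0.738 0.03  0.509] plate c [0.737 0.028 0.517] toolz [ 0.956 -0.274 -0.103]
0.2 1.8 -1.3 [ 0.646 -0.026  0.44 ] plate c [ 0.642 -0.033  0.443] toolz [ 0.745 -0.462 -0.482]
0.2 1.8 0 [0.603 0.111 0.346] plate c [0.596 0.109 0.342] toolz [ 0.598  0.    -0.801]
0.2 1.8 1.5 [0.658 0.253 0.466] plate c [0.652 0.259 0.465] toolz [ 0.784  0.478 -0.396]
0.2 1.8 3 [0.721 0.131 0.603] plate c [0.719 0.134 0.61 ] toolz [0.995 0.068 0.066]
0.2 1.8 3.75 [0.711 0.03  0.581] plate c [0.709 0.028 0.589] toolz [ 0.962 -0.274 -0.007]
[ -0.103   0.14   -0.108 -12.8   -11.5     8.   ]
```

```bash
python3 - <<'E'
from kin import *
np.set_printoptions(suppress=True,precision=3)
print(relq([0,.35,1.75,-1.1,.5,1.1]),fk([0,.35,1.75,-1.1,.5,1.1],K)[0])
E
```

```text
[-0.083  0.132 -0.077 -7.7   -9.2    6.9  ] [ 0.674 -0.016  0.343]
```

>>> step_arm(commands=[-0.01,0.016,-0.01,-1,-1.1,0.9,-0.02,0.033,-0.02,-1.9,-2.3,1.7,-0.03,0.05,-0.03,-2.9,-3.5,2.6,-0.042,0.066,-0.04,-3.9,-4.6,3.5,-0.052,0.083,-0.048,-4.8,-5.8,4.3,-0.062,0.1,-0.057,-5.8,-6.9,5.2,-0.073,0.116,-0.067,-6.7,-8,6,-0.083,0.132,-0.077,-7.7,-9.2,6.9,-0.083,0.132,-0.077,-7.7,-9.2,6.9,-0.083,0.132,-0.077,-7.7,-9.2,6.9])

```text
t: 17.55
tcp_pos: [0.6735, -0.0159, 0.3431]
tool_rot: [0.713, 0.555, 0.138, 0.407]
force: [-0.5, -1.4, -0.2]
finger_gap: 0.063
gripper_force: 42.1
```

```bash
python3 - <<'E'
from kin import *
np.set_printoptions(suppress=True,precision=3)
st();q0=np.array(manip.sense()['q']);print(relq([0,.35,1.75,-1.1,.5,1.1]))
q1=np.array([0,.35,1.75,3.7,.5,2.6])
n=46;d=(q1-q0);b=fk(q0,K)
for c in range(1):
  for i in range(1,11): print(*relq(q0+d*i/n,b),sep=', ')
p,R=fk(q0,K);a=[Rn.from_matrix(fk(q0+d*i/n,K)[1].T@fk(q0+d*(i+1)/n,K)[1]).magnitude()*57.3 for i in range(n)];print(max(a))
E
```

```text
17.55 tcp [ 0.673 -0.016  0.343] q [-0.001  0.349  1.752 -1.101  0.498  1.105] F [-0.5 -1.4 -0.2] gap 0.063 42.06108212471008 yaw_y -4.5129797607318105
[ 0.   0.   0.   0.  -0.  -0.3]
0.007, -0.013, -0.0, 2.6, 1.2, 7.1
0.016, -0.025, -0.001, 5.2, 2.4, 14.2
0.025, -0.036, -0.003, 7.9, 3.5, 21.3
0.035, -0.046, -0.006, 10.6, 4.5, 28.4
0.047, -0.056, -0.009, 13.3, 5.4, 35.5
0.058, -0.064, -0.013, 16.2, 6.2, 42.6
0.071, -0.07, -0.017, 19.1, 7.0, 49.7
0.084, -0.075, -0.022, 22.0, 7.7, 56.7
0.097, -0.079, -0.028, 25.0, 8.3, 63.7
0.11, -0.082, -0.034, 28.1, 8.8, 70.7
7.667174853930217
```

>>> step_arm(commands=[0.007,-0.013,0,2.6,1.2,7.1,0.016,-0.025,-0.001,5.2,2.4,14.2,0.025,-0.036,-0.003,7.9,3.5,21.3,0.035,-0.046,-0.006,10.6,4.5,28.4,0.047,-0.056,-0.009,13.3,5.4,35.5,0.058,-0.064,-0.013,16.2,6.2,42.6,0.071,-0.07,-0.017,19.1,7,49.7,0.084,-0.075,-0.022,22,7.7,56.7,0.097,-0.079,-0.028,25,8.3,63.7,0.11,-0.082,-0.034,28.1,8.8,70.7])

```text
t: 18.55
tcp_pos: [0.6329, 0.1031, 0.2745]
tool_rot: [0.96, 0.086, 0.264, 0.037]
force: [-0.0, 0.2, -1.5]
finger_gap: 0.063
gripper_force: 42.0
```

```bash
cat > nx.py <<'E'
from kin import *
import sys
np.set_printoptions(suppress=True,precision=3)
def nxt(q1,n):
    st();q0=np.array(manip.sense()['q']);d=np.array(q1)-q0;b=fk(q0,K)
    print([float(round(x,3)) for i in range(1,11) for x in relq(q0+d*min(i/n,1),b)])
    print('maxturn',max(Rn.from_matrix(fk(q0+d*i/n,K)[1].T@fk(q0+d*(i+1)/n,K)[1]).magnitude()*57.3 for i in range(n)))
if __name__=='__main__': nxt([0,.35,1.75,3.7,.5,2.6],int(sys.argv[1]))
E
python3 nx.py 36
```

```text
18.55 tcp [0.633 0.103 0.275] q [-0.001  0.35   1.755 -0.052  0.498  1.43 ] F [-0.   0.2 -1.5] gap 0.063 42.030837535858154 yaw_y -81.53454957187499
[0.003, -0.014, -0.0, 2.8, 0.4, 7.1, 0.007, -0.029, -0.001, 5.7, 0.6, 14.2, 0.012, -0.042, -0.003, 8.6, 0.8, 21.3, 0.019, -0.055, -0.006, 11.4, 0.9, 28.4, 0.027, -0.068, -0.009, 14.4, 0.9, 35.5, 0.035, -0.079, -0.013, 17.3, 0.8, 42.6, 0.045, -0.089, -0.017, 20.3, 0.6, 49.6, 0.056, -0.098, -0.022, 23.3, 0.3, 56.6, 0.067, -0.106, -0.028, 26.4, -0.1, 63.7, 0.079, -0.113, -0.034, 29.4, -0.6, 70.6]
maxturn 7.659925140457135
```

>>> step_arm(commands=[0.003,-0.014,0,2.8,0.4,7.1,0.007,-0.029,-0.001,5.7,0.6,14.2,0.012,-0.042,-0.003,8.6,0.8,21.3,0.019,-0.055,-0.006,11.4,0.9,28.4,0.027,-0.068,-0.009,14.4,0.9,35.5,0.035,-0.079,-0.013,17.3,0.8,42.6,0.045,-0.089,-0.017,20.3,0.6,49.6,0.056,-0.098,-0.022,23.3,0.3,56.6,0.067,-0.106,-0.028,26.4,-0.1,63.7,0.079,-0.113,-0.034,29.4,-0.6,70.6])

```text
t: 19.55
tcp_pos: [0.6656, 0.2296, 0.3298]
tool_rot: [0.814, -0.418, 0.203, -0.35]
force: [0.2, 0.8, -0.5]
finger_gap: 0.062
gripper_force: 42.0
```

```bash
python3 nx.py 26
```

```text
19.55 tcp [0.666 0.23  0.33 ] q [0.    0.349 1.754 0.987 0.499 1.757] F [ 0.2  0.8 -0.5] gap 0.062 42.02576994895935 yaw_y -142.94811928342284
[-0.002, -0.015, -0.0, 2.8, -0.6, 7.1, -0.003, -0.03, -0.001, 5.6, -1.2, 14.2, -0.002, -0.044, -0.003, 8.4, -2.0, 21.3, -0.0, -0.059, -0.006, 11.2, -2.9, 28.4, 0.003, -0.073, -0.009, 13.9, -3.8, 35.5, 0.008, -0.087, -0.013, 16.7, -4.9, 42.5, 0.014, -0.099, -0.017, 19.4, -6.0, 49.6, 0.021, -0.112, -0.022, 22.2, -7.3, 56.6, 0.029, -0.123, -0.028, 25.0, -8.6, 63.6, 0.038, -0.133, -0.034, 27.8, -10.1, 70.6]
maxturn 7.662018182331952
```

>>> step_arm(commands=[-0.002,-0.015,0,2.8,-0.6,7.1,-0.003,-0.03,-0.001,5.6,-1.2,14.2,-0.002,-0.044,-0.003,8.4,-2,21.3,0,-0.059,-0.006,11.2,-2.9,28.4,0.003,-0.073,-0.009,13.9,-3.8,35.5,0.008,-0.087,-0.013,16.7,-4.9,42.5,0.014,-0.099,-0.017,19.4,-6,49.6,0.021,-0.112,-0.022,22.2,-7.3,56.6,0.029,-0.123,-0.028,25,-8.6,63.6,0.038,-0.133,-0.034,27.8,-10.1,70.6])

```text
t: 20.55
tcp_pos: [0.7375, 0.2389, 0.4524]
tool_rot: [-0.338, 0.719, 0.013, 0.608]
force: [0.6, 0.0, -0.2]
finger_gap: 0.061
gripper_force: 42.0
```

```bash
python3 nx.py 16
```

```text
20.55 tcp [0.738 0.239 0.452] q [0.001 0.349 1.753 2.033 0.498 2.079] F [ 0.6  0.  -0.2] gap 0.061 42.040026783943176 yaw_y 123.01332405279582
[-0.007, -0.013, -0.0, 2.5, -1.4, 7.1, -0.012, -0.027, -0.001, 4.9, -3.0, 14.2, -0.016, -0.041, -0.003, 7.3, -4.6, 21.3, -0.019, -0.056, -0.006, 9.7, -6.3, 28.4, -0.02, -0.07, -0.009, 12.0, -8.0, 35.5, -0.02, -0.085, -0.013, 14.2, -9.9, 42.6, -0.019, -0.099, -0.017, 16.5, -11.9, 49.6, -0.016, -0.112, -0.022, 18.7, -14.0, 56.7, -0.012, -0.126, -0.027, 20.9, -16.1, 63.7, -0.006, -0.138, -0.033, 23.1, -18.4, 70.7]
maxturn 7.663481290493672
```

>>> step_arm(commands=[-0.007,-0.013,0,2.5,-1.4,7.1,-0.012,-0.027,-0.001,4.9,-3,14.2,-0.016,-0.041,-0.003,7.3,-4.6,21.3,-0.019,-0.056,-0.006,9.7,-6.3,28.4,-0.02,-0.07,-0.009,12,-8,35.5,-0.02,-0.085,-0.013,14.2,-9.9,42.6,-0.019,-0.099,-0.017,16.5,-11.9,49.6,-0.016,-0.112,-0.022,18.7,-14,56.7,-0.012,-0.126,-0.027,20.9,-16.1,63.7,-0.006,-0.138,-0.033,23.1,-18.4,70.7])

```text
t: 21.55
tcp_pos: [0.7785, 0.1212, 0.5206]
tool_rot: [0.262, 0.669, 0.274, 0.639]
force: [0.1, -0.2, -0.4]
finger_gap: 0.063
gripper_force: 42.0
```

```bash
python3 - <<'E'
from nx import *
q=ik(*tool(RPf@Rn.from_euler('x',6,degrees=True).as_matrix(),fc+.12*zf),[0,.6,2.1,3.75,.47,2.55],lo,hi);print(q.x,q.cost)
nxt(q.x,14)
q0=np.array(manip.sense()['q'])
for i in range(15): p,R=fk(q0+(q.x-q0)*i/14,K);print(np.round(p-R@off,3),end=' ')
E
```

```text
[0.007 0.605 2.073 3.837 0.438 2.473] 3.8861754345394125e-31
21.55 tcp [0.778 0.121 0.521] q [0.001 0.35  1.75  3.077 0.499 2.404] F [ 0.1 -0.2 -0.4] gap 0.063 42.039225697517395 yaw_y 90.04266656723475
[0.015, -0.025, -0.002, 2.9, 0.7, 3.1, 0.03, -0.05, -0.006, 5.8, 1.4, 6.1, 0.046, -0.075, -0.011, 8.8, 1.9, 9.0, 0.061, -0.099, -0.018, 11.9, 2.4, 11.9, 0.076, -0.124, -0.026, 15.0, 2.8, 14.7, 0.091, -0.148, -0.035, 18.2, 3.0, 17.4, 0.106, -0.171, -0.045, 21.5, 3.2, 20.1, 0.121, -0.194, -0.057, 24.8, 3.3, 22.7, 0.136, -0.216, -0.071, 28.1, 3.3, 25.3, 0.15, -0.237, -0.085, 31.6, 3.1, 27.7]
maxturn 4.25022943528036
[0.777 0.115 0.526] [0.775 0.108 0.498] [0.77  0.1   0.469] [0.764 0.093 0.441] [0.757 0.086 0.413] [0.749 0.079 0.385] [0.739 0.072 0.357] [0.727 0.065 0.33 ] [0.715 0.059 0.304] [0.701 0.053 0.278] [0.685 0.047 0.253] [0.669 0.041 0.229] [0.651 0.036 0.206] [0.632 0.031 0.183] [0.612 0.027 0.162]
```

>>> step_arm(commands=[0.015,-0.025,-0.002,2.9,0.7,3.1,0.03,-0.05,-0.006,5.8,1.4,6.1,0.046,-0.075,-0.011,8.8,1.9,9,0.061,-0.099,-0.018,11.9,2.4,11.9,0.076,-0.124,-0.026,15,2.8,14.7,0.091,-0.148,-0.035,18.2,3,17.4,0.106,-0.171,-0.045,21.5,3.2,20.1,0.121,-0.194,-0.057,24.8,3.3,22.7,0.136,-0.216,-0.071,28.1,3.3,25.3,0.15,-0.237,-0.085,31.6,3.1,27.7])

```text
t: 22.55
tcp_pos: [0.6866, 0.0536, 0.2495]
tool_rot: [0.567, 0.654, 0.232, 0.444]
force: [-0.4, -1.3, -0.5]
finger_gap: 0.063
gripper_force: 42.1
```

```bash
python3 - <<'E'
from nx import *
q=ik(*tool(RPf@Rn.from_euler('x',3,degrees=True).as_matrix(),fc+.09*zf),[0,.6,2.1,3.75,.47,2.55],lo,hi);print(q.x,q.cost)
nxt(q.x,9)
E
```

```text
[0.006 0.622 2.108 3.837 0.438 2.471] 1.685447130236044e-22
22.55 tcp [0.687 0.054 0.249] q [0.004 0.532 1.98  3.624 0.452 2.446] F [-0.4 -1.3 -0.5] gap 0.063 42.050519585609436 yaw_y 25.036445087760942
[0.002, -0.016, -0.001, 1.8, -0.1, 1.1, 0.003, -0.033, -0.002, 3.5, -0.2, 2.2, 0.005, -0.049, -0.003, 5.3, -0.3, 3.2, 0.006, -0.065, -0.005, 7.1, -0.5, 4.3, 0.008, -0.081, -0.008, 8.9, -0.7, 5.3, 0.009, -0.097, -0.011, 10.6, -0.9, 6.4, 0.01, -0.113, -0.014, 12.4, -1.1, 7.4, 0.011, -0.129, -0.018, 14.2, -1.4, 8.4, 0.012, -0.144, -0.022, 16.0, -1.8, 9.4, 0.012, -0.144, -0.022, 16.0, -1.8, 9.4]
maxturn 2.0757711680053013
```

>>> step_arm(commands=[0.002,-0.016,-0.001,1.8,-0.1,1.1,0.003,-0.033,-0.002,3.5,-0.2,2.2,0.005,-0.049,-0.003,5.3,-0.3,3.2,0.006,-0.065,-0.005,7.1,-0.5,4.3,0.008,-0.081,-0.008,8.9,-0.7,5.3,0.009,-0.097,-0.011,10.6,-0.9,6.4,0.01,-0.113,-0.014,12.4,-1.1,7.4,0.011,-0.129,-0.018,14.2,-1.4,8.4,0.012,-0.144,-0.022,16,-1.8,9.4,0.012,-0.144,-0.022,16,-1.8,9.4])

```text
t: 23.55
tcp_pos: [0.5922, 0.0329, 0.1416]
tool_rot: [0.678, 0.624, 0.166, 0.352]
force: [0.8, 0.7, -0.5]
finger_gap: 0.066
gripper_force: 42.0
```

```bash
python3 - <<'E'
from nx import *
st();rel(*tool(RPf,fc+.05*zf));d=snap('wrist','w7');e=snap('scene','scene3')
cv2.imwrite('pics/cmp2.png',np.hstack([cv2.resize(d['pixels'][0:400,80:480],(400,400)),cv2.resize(e['pixels'][150:310,210:370],(400,400),interpolation=cv2.INTER_CUBIC)]))
E
```

```text
23.55 tcp [0.592 0.033 0.142] q [0.004 0.619 2.105 3.841 0.436 2.466] F [ 0.8  0.7 -0.5] gap 0.066 42.033639550209045 yaw_y 2.103025614854999
t 23.55 shift [ 0.    -0.042 -0.002] turn [ 3.   0.  -0.9]
```

View pics/cmp2.png

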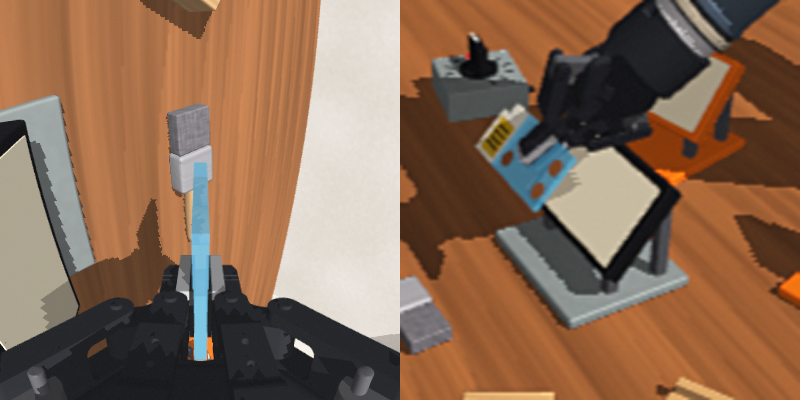

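The plate is in front of the lit face, with the label facing out at (500,135) in the right half. The plate edge at (200,165)-(200,355) is unchanged in the gripper. Now the final approach.

>>> step_arm(commands=[0,-0.006,0,0.4,0,-0.1,0,-0.012,0,0.9,0,-0.3,0,-0.018,-0.001,1.3,0,-0.4,0,-0.024,-0.001,1.7,0,-0.5,0,-0.03,-0.001,2.1,0,-0.6,0,-0.036,-0.002,2.6,0,-0.8,0,-0.042,-0.002,3,0,-0.9,0,-0.042,-0.002,3,0,-0.9,0,-0.042,-0.002,3,0,-0.9,0,-0.042,-0.002,3,0,-0.9])

```text
t: 24.65
tcp_pos: [0.5624, 0.0323, 0.1158]
tool_rot: [0.681, 0.633, 0.148, 0.337]
force: [-0.0, 1.0, 0.1]
finger_gap: 0.064
gripper_force: 42.0
```

```bash
python3 - <<'E'
from nx import *
st();rel(*tool(RPf,fc+.05*zf));d=snap('wrist','w8');e=snap('scene','scene4')
cv2.imwrite('pics/cmp3.png',np.hstack([cv2.resize(d['pixels'][0:400,80:480],(400,400)),cv2.resize(e['pixels'][150:310,210:370],(400,400),interpolation=cv2.INTER_CUBIC)]))
E
```

```text
24.65 tcp [0.562 0.032 0.116] q [0.004 0.657 2.159 3.79  0.47  2.521] F [-0.   1.   0.1] gap 0.064 42.03674554824829 yaw_y 2.181502259331007
t 24.65 shift [ 0.    -0.003 -0.   ] turn [ 0.3  0.1 -0. ]
```

View pics/cmp3.png

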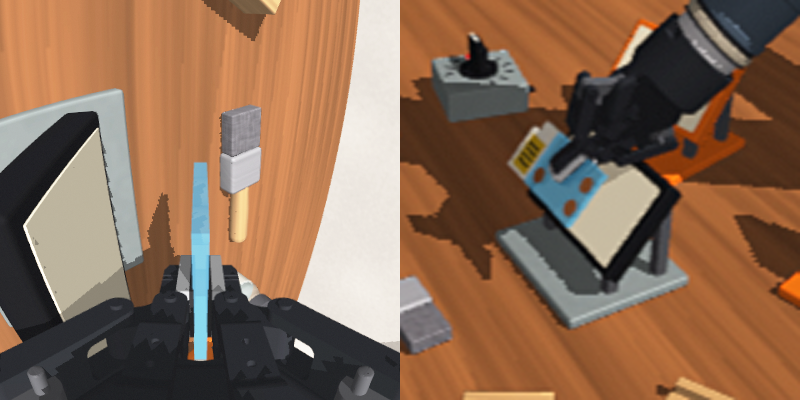

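The plate is parallel to the face and clear of the panel, with the label out. I'll check the plate's position against the scene image, let it settle and hand in.

>>> step_arm(commands=[0,-0.002,0,0.1,0,0,0,-0.005,0,0.3,0,0,0,-0.007,0,0.3,0,0,0,-0.007,0,0.3,0,0,0,-0.007,0,0.3,0,0,0,-0.007,0,0.3,0,0,0,-0.007,0,0.3,0,0,0,-0.007,0,0.3,0,0,0,-0.007,0,0.3,0,0,0,-0.007,0,0.3,0,0])

```text
t: 25.75
tcp_pos: [0.5568, 0.0321, 0.1112]
tool_rot: [0.682, 0.634, 0.146, 0.335]
force: [-0.7, 0.2, -0.3]
finger_gap: 0.065
gripper_force: 42.0
```

```bash
python3 - <<'E'
from nx import *
st();s=manip.sense();R=Rn.from_quat(s['tool_rot']).as_matrix();c=np.array(s['tcp_pos'])-R@off;F=np.column_stack([xf,yf,zf])
print('plate in face',F.T@(c-fc));RP=R@RT0.T@RP0;print(F.T@RP)
d=load('scene4');M=lambda X:(lambda q:(d['fx']*q[0]/q[2]+d['cx'],d['fy']*q[1]/q[2]+d['cy']))(d['R']@X+d['t'])
for n,l in(('label c',[.039,.003,0]),('BL clear',[-.055,0,-.0275]),('BR frost',[.055,0,-.0275]),('TL clear',[-.055,0,.0275])): 
    u,v=M(c+zf*.005+RP@np.array(l));print(n,'cmp3 px',400+(u-210)*2.5,(v-150)*2.5)
E
```

```text
25.75 tcp [0.557 0.032 0.111] q [0.004 0.666 2.171 3.772 0.482 2.542] F [-0.7  0.2 -0.3] gap 0.065 42.036988735198975 yaw_y 2.0598107284446283
plate in face [ 0.    -0.     0.045]
[[-0.001  0.001 -1.   ]
 [-1.    -0.001  0.001]
 [-0.001  1.     0.001]]
label c cmp3 px 533.1365589829254 148.21134073719384
BL clear cmp3 px 568.3241898794482 227.55129193695132
BR frost cmp3 px 510.59947661667445 164.92791743289786
TL clear cmp3 px 605.7726675416262 175.82861789588264
```

```bash
python3 -c "
from station import manip
print(manip.sign_off())"
```

```text
the job is handed in; nothing more can be done
None
```

I handed the job in at about 26 s. By my own measurements the dial pointer is on the red mark and the plate is held 45 mm in front of the middle of the lit face, parallel and level, notched edge up, label out, not touching the panel; the judge returned no verdict.

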